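Reject a motor housing and put up the spare

ROBOT

A 7-joint arm with a two-finger parallel gripper is mounted at the origin on the work surface. World frame = base frame: x ahead of the robot, y to its left, z up, the work surface at z = 0. Lengths are in m, angles in rad, forces in N, time in s.
With the tool pointing down it reaches from about 0.4 to 0.9 m from the base axis. Payload 5.6 kg.
Tool frame: the origin (TCP) lies at the very end of the fingers, on their centre line; the grasp point (between the pads) lies 19 mm behind it (manip.grip_point_offset is the distance from the TCP to the grasp point, in m); z points along the fingers, y is the line along which they close (so a half turn about z gives the same grasp; the last joint's range is limited). The gripper opens to 92 mm and grips with 3 to 60 N. Pads are 20 mm wide; open, the fingers measure 128 mm over their backs; the gripper's body (75 mm by 189 mm) begins 69 mm behind the grasp point.
Start: joints at [-1.335, 0.468, -0.012, 1.603, 0.006, 1.071, -0.056], TCP at [0.179, 0.625, 0.215] pointing down, gripper open.
Joint ranges: [-2.53, 2.53], [-0.31, 2.02], [-1.57, 1.55], [0.28, 2.44], [-1.29, 4.43], [0.15, 1.84], [-2.92, 2.92]. Speed limits (rad/s): [2.57, 2.57, 3.14, 3.14, 3.14, 3.14, 3.14].

INTERFACE

Orientations are given as a rotation vector (axis times angle).
In Python, from station import manip gives the robot as it stands.
- The arm moves only by the shell command python3 jog.py FILE [OPENING], which reads ROWS from the file FILE. ROWS is a JSON list of rows, 1 to 10 of them, each an object with the fields sx, sy, sz (the shift in m), drx, dry, drz (a rotation vector in rad); a field left out counts as zero; each row shifts and turns the commanded pose from where the row before left it, along the tool's axes as they then stand; what a row does not reach is not made up. A row lasts 1/10 s, in which the tool goes at most 0.05 m and 0.15 rad, less where a joint would pass 70% of its speed; a pose out of reach is approached as far as the arm can. OPENING is the finger opening in m, set as the command begins (- or left out keeps the last). The fingers move at their own pace and stop on an object; the grip force is fixed at half the most. Time passes only in rows, so rows that do not move let the fingers close. It prints the time, the measured TCP pose, the force, the opening and the grip force at its end. Input that does not fit is refused with a message, and nothing moves.
- manip.sense(): the state, without advancing time (a new reading comes with each control period).
- manip.read_camera(name): name is "scene" or "top" or "wrist"; returns a dict with "image" (480x640x3 uint8, red, green, blue), "intrinsics" (3x3 intrinsics, pixels), "k1" (the pictures are not rectified: a ray, as slopes to the right and down, at radius r is drawn at 1 + k1 r^2 times it, then the intrinsics apply), "position" and "rotation" of the camera in the world; the wrist camera has in their place "hand_eye" (4x4, takes a point from camera to tool coordinates, whose origin is the TCP and whose axes are the flange's). Camera axes: x right, y down, z forward; pixel columns grow to the right and rows downward; lengths in m; the calibration is good to about 2 mm. A picture is of the moment at which its call begins: read the wrist's pose just before it. There is no depth.
- manip.hand_in(): hands the job in; it is judged then, once.
The state is a dict: "clock": time; "qpos": joint angles; "joint_vel": joint speeds; "joint_efforts": joint torques, N m; "tcp_pos": TCP position; "tool_rot": TCP orientation; "force": force on the tool from outside, world axes, zero at the start; "moment": the same for the moment, N m; "finger_gap": finger opening in m; "grasp_force": force on a finger pad.
Only numpy, scipy, OpenCV 4.12 (cv2) and the standard library are available. Lean on these libraries where they do the work, as an engineer would, in place of code of your own. Each camera call takes 0.05 s, during which the arm holds its last target. There are 200 camera calls.

TASK

The air-tool motor housing lying in the V-rest on the bench vice has failed inspection: drop it into the wire basket. Then take the full-length housing, not the short one, from the white sheet and lay it gently in both notches of the V-rest, centred, with its steel nose pointing the same way as the rejected one's did. Leave the short housing and the other things on the bench where they are.

Things in the scene. Friction and masses are not known exactly. Their poses are not given: they have to be found in the camera images.
- vice: Blue bench vice fixed to the bench, 130 mm wide, 0.42 m long in its own x, with an aluminium V-rest clamped upright in its jaws. Origin: on the bench, straight below the middle of the rest. x along the screw (handle at the -x end), y along the line of the two notches, z up. Jaw tops are 164 mm, the rest's central block (40 mm wide in x) 170 mm above the bench.
- rest_mid (a point): Middle of the V-rest: midway between its two notched plates, at the height of the axis of a seated housing (215 mm above the bench). The plates are 8 mm thick, centred 40 mm either side along the vice's y; each has a 90-degree V notch, open upwards, about 44 mm wide and 22 mm deep.
- reject: The failed housing, loose in the V-rest, nose to the vice's +y. Yellow octagonal sleeve 110 mm long, 30 mm across flats (one flat down, two upright to grip), black round cap (24 mm dia, 18 mm long) at its -y end, steel nose (16 mm dia, 27 mm long) at its +y end; 155 mm overall, 0.2 to 0.34 kg. Origin: centre of the sleeve's underside; y along the sleeve to the nose, z up.
- reject_mid (a point): Middle of the failed housing's sleeve, on its axis (15 mm above its origin).
- spare: The full-length spare housing, same shape and size as the failed one (sleeve 110 mm, 155 mm overall), lying flat on the white sheet beside the short one. Same origin and axes; its nose is on its +y side.
- spare_mid (a point): Middle of the spare housing's sleeve, on its axis (15 mm above its origin).
- spare_nose (a point): Tip of the spare housing's steel nose, on its axis, 82 mm from the middle of the sleeve.
- stub: A short housing of the same make (sleeve only 70 mm long, 115 mm overall), also on the white sheet; it is too short for the rest. Origin: centre of the sleeve's underside. A bystander; it and the spare may lie in either place.
- basket: Fixed open-topped wire basket for rejects, inside 160 mm (x) by 220 mm (y), 90 mm high, walls 3 mm. Origin: centre of its underside; the inner floor is 3 mm above. It stands on one side of the vice and the white sheet on the other; which is which varies.
- sheet: White work sheet, fixed on the bench, 300 mm (x) by 240 mm (y), 3 mm thick. Origin: centre of its underside.
- seal: Bystander: black rubber ring, 30 mm dia, 6 mm high, on the sheet. Origin: centre of its underside.
- bearing: Bystander: small steel ring, 28 mm dia, 8 mm high, on the sheet. Origin: centre of its underside.
- caliper: Bystander: steel caliper, 210 mm long, lying behind the vice. Origin: under the middle of its beam.
- oil: Bystander: white bottle, 52 mm dia, 130 mm high, standing at the far side. Origin: centre of its underside.
- cup: Bystander: open steel cup, 70 mm dia, 55 mm high, standing at the far side. Origin: centre of its underside.

How it is judged:
On the way, in this order (a step that is already met when the one before it is completed fails the run):
1. The failed housing lies in the wire basket, let go (x of reject_mid in the frame of basket between -0.08 and 0.08 m and y of reject_mid in the frame of basket between -0.11 and 0.11 m and z of reject_mid in the frame of basket between 0 and 0.085 m and contact force between the fingers and reject below 0.05 N), for 0.2 s.
2. The spare housing lies in both notches of the V-rest, nose the right way, let go (x of spare_mid in the frame of vice between -0.006 and 0.006 m and y of spare_mid in the frame of vice between -0.012 and 0.012 m and z of spare_mid in the frame of vice between 0.209 and 0.221 m and angle between the y axis of spare and the y axis of vice, either way round below 0.08 rad and y of spare_nose in the frame of vice above 0.05 m and contact force between spare and vice above 0.5 N and contact force between the fingers and spare below 0.05 N and linear speed of spare below 0.02 m/s), for 0.2 s.
At the end, for the whole second after the job is handed in: The failed housing lies at rest in the basket, its middle below 85 mm. The spare lies at rest in both notches, released: its middle within 6 mm across, 12 mm along and 6 mm in height of the middle of the rest, axis within 0.08 rad of the line of the notches, nose to the vice's +y (all of step 2 and x of reject_mid in the frame of basket between -0.08 and 0.08 m and y of reject_mid in the frame of basket between -0.11 and 0.11 m and z of reject_mid in the frame of basket between 0 and 0.085 m and linear speed of reject below 0.02 m/s); the robot touches nothing.
It fails at once if The spare housing is dropped or knocked instead of set down gently (moves faster than 0.5 m/s while not held by the fingers: a fall of more than about 13 mm) (linear speed of spare above 0.5 m/s and contact force between the fingers and spare below 0.05 N).
It fails at once if The short housing or another bystander is moved more than 30 mm (distance of any of stub, seal, bearing, caliper, oil, cup from where it was at the start of the episode above 0.03 m).
It also fails if it takes over 59 s, if anything falls off the work surface, if the arm or the gripper's body presses on something with over 40 N, if the wrist force passes 120 N, or if a joint passes its speed limit or range.

## Working session

There is one attempt and no reset: what is moved stays moved. The work goes in short steps, Python scripts to look and compute and a shell command to move; the robot and the scene stay as the last step left them, time stands still between calls to the robot, and variables do not carry over. Pictures are saved under pics/ and viewed, at most 13 in all, crops included, and the job is handed in when it is done.

```bash
ls; mkdir -p pics
python3 - <<'E'
from station import manip
import cv2, json, numpy as np, pickle
s=manip.sense(); print(s['clock'],s['tcp_pos'],s['tool_rot'],s['finger_gap'], manip.grip_point_offset)
for n in ['scene','top']:
    c=manip.read_camera(n); cv2.imwrite(f'pics/{n}0.png',c['image'][:,:,::-1]); pickle.dump(c,open(f'{n}0.pkl','wb'))
    print(n,c['intrinsics'],c['k1'],c['position'],c['rotation'])
s=manip.sense();c=manip.read_camera('wrist'); cv2.imwrite('pics/wrist0.png',c['image'][:,:,::-1]);pickle.dump((s,c),open('wrist0.pkl','wb'));print(c['hand_eye'],c['intrinsics'],c['k1'])
E
```

```text
jog.py
pics
station.py
0.0 [0.17877269 0.62434334 0.21365864] [-4.36548197e-01 -3.11097439e+00  2.69499297e-03] 0.09172557718174505 0.0187
scene [[485.97771478   0.         326.00885983]
 [  0.         485.97771478 243.89793405]
 [  0.           0.           1.        ]] -0.01776854011359311 [1.14603729 0.51015901 0.91192472] [-1.08238501 -2.39845507  1.0158211 ]
top [[441.05221262   0.         324.19693543]
 [  0.         441.05221262 244.15760208]
 [  0.           0.           1.        ]] -0.061816281184145845 [0.34255152 0.00451621 1.25559895] [-2.16752159  2.10267241 -0.21869611]
[[-6.89032378e-04 -9.63827793e-01 -2.66524876e-01  7.48231175e-02]
 [ 9.99999177e-01 -9.52575905e-04  8.59534483e-04  7.72820335e-04]
 [-1.08232840e-03 -2.66524065e-01  9.63827656e-01 -1.69977025e-01]
 [ 0.00000000e+00  0.00000000e+00  0.00000000e+00  1.00000000e+00]] [[350.71966569   0.         321.54209247]
 [  0.         350.71966569 232.76614956]
 [  0.           0.           1.        ]] -0.06071870249376269
```

View pics/top0.png

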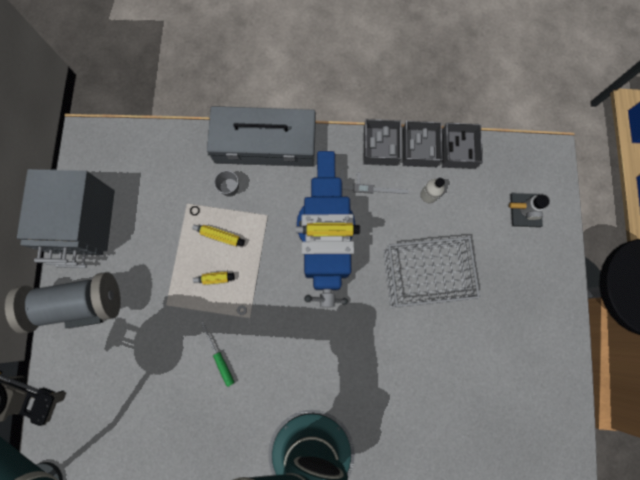

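View pics/scene0.png

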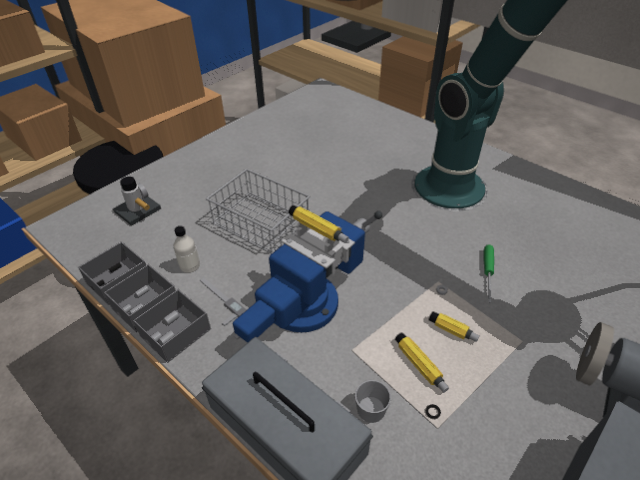

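The top view shows the vice at about (327,235), with the reject on it, black cap at right (357,229) and nose at left (307,229). The sheet is to its left, with the longer housing at (220,236) and the short one at (215,278). The basket is at right, about (433,269). The scene view shows the same layout, with the reject at about (317,223), the spare at (421,360) and the basket at (253,212). Next I'll enlarge crops of both.

Run:
```python
import cv2,numpy as np
def crop(f,o,x0,y0,w,h,k):
    i=cv2.imread(f)[y0:y0+h,x0:x0+w]; i=cv2.resize(i,None,fx=k,fy=k,interpolation=cv2.INTER_CUBIC)
    for t in range(0,w,20): cv2.putText(i,str(x0+t),(t*k,10),0,.35,(0,0,255),1); cv2.line(i,(t*k,12),(t*k,18),(0,0,255),1)
    for t in range(0,h,20): cv2.putText(i,str(y0+t),(0,t*k+4),0,.35,(0,0,255),1); cv2.line(i,(24,t*k),(30,t*k),(0,0,255),1)
    cv2.imwrite(o,i)
crop('pics/top0.png','pics/top0c.png',180,190,190,120,4)
crop('pics/scene0.png','pics/scene0c.png',280,190,200,200,3)
```

```text
(no output)
```

View pics/top0c.png

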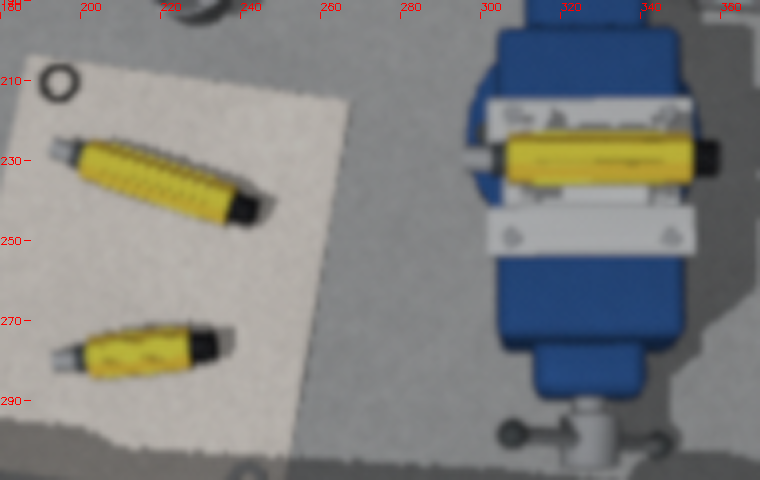

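View pics/scene0c.png

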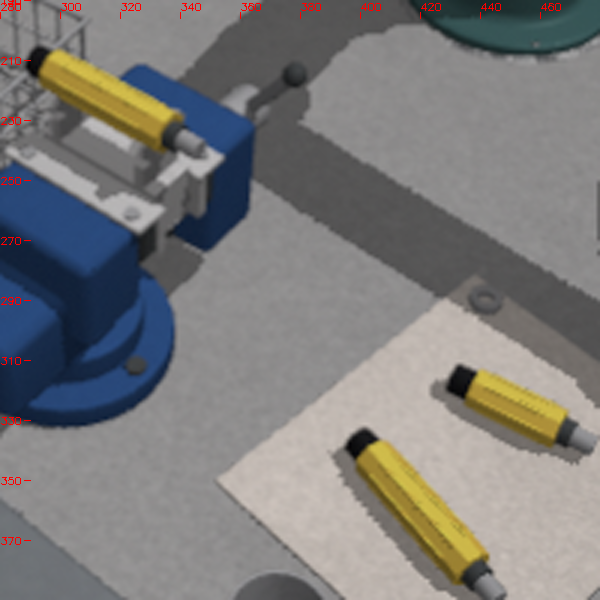

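```bash
cat > h.py <<'E'
import numpy as np,cv2,pickle
from scipy.spatial.transform import Rotation as R
def ray(c,uv,s=None):
    K=np.array(c['intrinsics']);d=np.array([(uv[0]-K[0,2])/K[0,0],(uv[1]-K[1,2])/K[1,1]]);p=d.copy()
    for _ in range(20): p=d/(1+c['k1']*(p@p))
    v=np.r_[p,1]
    if s is not None:
        H=np.array(c['hand_eye']);T=R.from_rotvec(s['tool_rot']).as_matrix()
        o=T@H[:3,3]+s['tcp_pos'];v=T@H[:3,:3]@v
    else:
        r=np.array(c['rotation']);M=R.from_rotvec(r).as_matrix() if r.size==3 else r
        o=np.array(c['position']);v=M@v
    return o,v/np.linalg.norm(v)
def tri(*rs):
    A=sum(np.eye(3)-np.outer(v,v) for o,v in rs);b=sum((np.eye(3)-np.outer(v,v))@o for o,v in rs)
    p=np.linalg.solve(A,b);return p,[round(1e3*np.linalg.norm(np.cross(p-o,v)),1) for o,v in rs]
def atz(r,z): o,v=r;return o+v*(z-o[2])/v[2]
E
python3 - <<'E'
from h import *
np.set_printoptions(precision=4,suppress=True)
t=pickle.load(open('top0.pkl','rb'));s=pickle.load(open('scene0.pkl','rb'))
P={'rej nose':((295.75,229.5),(348,239.3)),'rej sN':((306.25,229.8),(336.7,234)),'rej sC':((353.5,229.5),(296,212.7)),'rej cap':((359.75,229.5),(291.3,210)),
'sp nose':((193.25,227.5),(446,388)),'sp sN':((201,229.5),(438,380)),'sp sC':((237.75,241.25),(402.7,340.7)),'sp cap':((244.5,242.75),(397.3,336.7))}
for k,(a,b) in P.items(): print(k,*tri(ray(t,a),ray(s,b)))
for uv in [(301.75,245),(353.75,245),(301.75,214.5),(353.5,214.5),(301.75,253.5),(354,253.5)]: print('jaw',atz(ray(t,uv),.164))
for uv in [(389,248),(472,235),(479,294),(392,304)]: print('basket rim',atz(ray(t,uv),.09))
E
```

```text
rej nose [0.5677 0.0564 0.2141] [np.float64(2.4), np.float64(2.4)]
rej sN [0.5692 0.0294 0.2131] [np.float64(0.3), np.float64(0.3)]
rej sC [ 0.5742 -0.0852  0.2108] [np.float64(0.4), np.float64(0.4)]
rej cap [ 0.5745 -0.1001  0.2106] [np.float64(0.8), np.float64(0.8)]
sp nose [0.6083 0.3589 0.0158] [np.float64(0.3), np.float64(0.3)]
sp sN [0.6032 0.3365 0.0151] [np.float64(0.5), np.float64(0.5)]
sp sC [0.5724 0.2274 0.0171] [np.float64(0.4), np.float64(0.4)]
sp cap [0.569  0.2097 0.0121] [np.float64(0.7), np.float64(0.7)]
jaw [0.5406 0.0401 0.164 ]
jaw [ 0.5449 -0.0908  0.164 ]
jaw [0.6195 0.0431 0.164 ]
jaw [ 0.6241 -0.0889  0.164 ]
jaw [0.519  0.0393 0.164 ]
jaw [ 0.5232 -0.0918  0.164 ]
basket rim [ 0.5535 -0.1927  0.09  ]
basket rim [ 0.597  -0.4219  0.09  ]
basket rim [ 0.4361 -0.436   0.09  ]
basket rim [ 0.4036 -0.201   0.09  ]
```

```bash
cat > go.py <<'E'
# go.py x y z axis_yaw : remaining move in present tool axes (pointing down, tool y at right angles to axis); rotate-first translation also shown
import sys; from h import *; from station import manip
x,y,z,a=map(float,sys.argv[1:5]); s=manip.sense()
c,n=np.cos(a),np.sin(a); ty=np.array([c,n,0]); tz=np.array([0,0,-1.])   # tool y = object's +x
G=np.column_stack([np.cross(ty,tz),ty,tz]); T=R.from_rotvec(s['tool_rot']).as_matrix(); d=np.array([x,y,z])-s['tcp_pos']
print('t',s['clock'],'now-axes d',np.round(T.T@d,4),'rot',np.round(R.from_matrix(T.T@G).as_rotvec(),4),'after-rot d',np.round(G.T@d,4),'F',np.round(s['force'],1),'q7',round(s['qpos'][6],2))
E
echo '[{"sz":-0.05},{"sz":-0.05},{"sz":-0.05},{"sx":-0.035,"sy":-0.032},{"sx":-0.035,"sy":-0.032},{"sx":-0.035,"sy":-0.032},{"sx":-0.035,"sy":-0.032},{"sx":-0.035,"sy":-0.032},{"sx":-0.035,"sy":-0.032}]' > mv.in && python3 jog.py mv.in 0.092; python3 go.py 0.572 -0.028 0.38 0.037
```

```text
clock: 1.05
tcp_pos: [0.3286, 0.3805, 0.3645]
tool_rot: [-0.437, -3.111, -0.0]
force: [0.5, 0.2, -1.4]
finger_gap: 0.0919
grasp_force: 0.0
t 1.05 now-axes d [-0.3464 -0.3258 -0.0155] rot [ 0.000e+00 -1.000e-04  1.255e+00] after-rot d [-0.4173  0.2281 -0.0155] F [ 0.5  0.2 -1.4] q7 0.38
```

```bash
echo '[{"drz":0.14},{"drz":0.14},{"drz":0.14},{"drz":0.14},{"drz":0.14},{"drz":0.14},{"drz":0.14},{"drz":0.14},{"drz":0.135}]' > mv.in && python3 jog.py mv.in >/dev/null;  echo '[{"sx":-0.042,"sy":0.023},{"sx":-0.042,"sy":0.023},{"sx":-0.042,"sy":0.023},{"sx":-0.042,"sy":0.023},{"sx":-0.042,"sy":0.023},{"sx":-0.042,"sy":0.023},{"sx":-0.042,"sy":0.023},{"sx":-0.042,"sy":0.023},{"sx":-0.042,"sy":0.023},{"sx":-0.038,"sy":0.021,"sz":-0.015}]' > mv.in && python3 jog.py mv.in; python3 go.py 0.572 -0.028 0.38 0.037
python3 - <<'E'
from station import manip
import cv2,pickle
s=manip.sense();c=manip.read_camera('wrist');pickle.dump((s,c),open('wrist1.pkl','wb'));cv2.imwrite('pics/wrist1.png',c['image'][:,:,::-1])
E
```

```text
clock: 2.95
tcp_pos: [0.5708, -0.0268, 0.3781]
tool_rot: [-2.179, -2.26, 0.004]
force: [0.2, 1.0, -0.3]
finger_gap: 0.0921
grasp_force: 0.0
t 2.95 now-axes d [-0.0013  0.0012 -0.0019] rot [-0.0034  0.0003 -0.0006] after-rot d [-0.0013  0.0012 -0.0019] F [ 0.2  1.  -0.3] q7 0.16
```

View pics/wrist1.png

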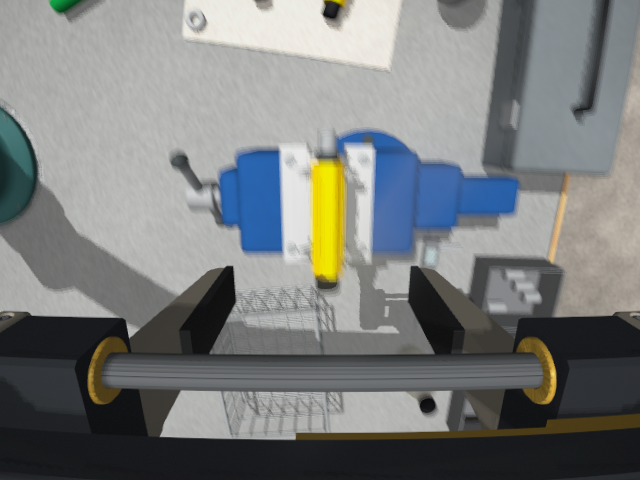

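The wrist view shows the reject seated, with its nose tip at (327,130), sleeve from (327,158) to (327,279), and jaw strips at x 281–311 and 344–375, y about 143–262. Next I compare this with the two-view result.

Run:
```python
from h import *
np.set_printoptions(precision=4,suppress=True)
s,c=pickle.load(open('wrist1.pkl','rb'))
for n,uv,z in [('nose',(327.5,130),.215),('sN',(327.5,158),.217),('sC',(327,279),.217),('cap',(327,287),.215),('LT',(281,144.5),.164),('LB',(282,263),.164),('RT',(375,143.5),.164),('RB',(374,261),.164),('iL',(311,200),.164),('iR',(344,200),.164)]: print(n,atz(ray(c,uv,s),z))
```

```text
nose [0.5733 0.055  0.215 ]
sN [0.5743 0.0298 0.217 ]
sC [ 0.5786 -0.0907  0.217 ]
cap [ 0.579  -0.1005  0.215 ]
LT [0.5251 0.0393 0.164 ]
LB [ 0.5271 -0.0949  0.164 ]
RT [0.6252 0.044  0.164 ]
RB [ 0.634  -0.0886  0.164 ]
iL [ 0.5588 -0.0196  0.164 ]
iR [ 0.5953 -0.0182  0.164 ]
```

```bash
echo '[{"sy":0.004,"sz":0.045,"drx":0.003},{"sz":0.045},{"sz":0.045},{"sz":0.03},{"sz":0.015},{}]' > mv.in && python3 jog.py mv.in >/dev/null; python3 go.py 0.575 -0.027 0.196 0.036; echo '[{},{},{},{}]' > mv.in && python3 jog.py mv.in 0.036;python3 go.py 0.575 -0.027 0.196 0.036
```

```text
t 3.6 now-axes d [-0.0026  0.0013  0.0019] rot [-0.0066  0.0004  0.001 ] after-rot d [-0.0026  0.0013  0.0019] F [-0.2  1.1  0.9] q7 0.25
clock: 4.0
tcp_pos: [0.5753, -0.0246, 0.2007]
tool_rot: [-2.179, -2.261, 0.001]
force: [0.2, 0.3, 0.5]
finger_gap: 0.0621
grasp_force: 0.0
t 4.0 now-axes d [-0.0024 -0.0004  0.0047] rot [-0.001  -0.0004  0.001 ] after-rot d [-0.0024 -0.0004  0.0047] F [0.2 0.3 0.5] q7 0.25
```

```bash
for i in 1 2 3; do echo '[{}]' > mv.in && python3 jog.py mv.in 0.0 | tail -6; done; echo '[{},{},{}]' > mv.in && python3 jog.py mv.in;python3 go.py 0.575 -0.027 0.196 0.036
```

```text
clock: 4.1
tcp_pos: [0.575, -0.0246, 0.2002]
tool_rot: [-2.179, -2.261, 0.002]
force: [-0.1, -0.1, 0.2]
finger_gap: 0.0535
grasp_force: 0.0
clock: 4.2
tcp_pos: [0.5749, -0.0246, 0.1999]
tool_rot: [-2.179, -2.261, 0.003]
force: [0.5, 0.9, -0.1]
finger_gap: 0.0461
grasp_force: 0.0
clock: 4.3
tcp_pos: [0.5748, -0.0246, 0.1997]
tool_rot: [-2.179, -2.261, 0.003]
force: [-0.2, -0.5, 0.1]
finger_gap: 0.0377
grasp_force: 0.0
clock: 4.6
tcp_pos: [0.5736, -0.0247, 0.1995]
tool_rot: [-2.177, -2.259, 0.006]
force: [-5.1, 0.9, 4.4]
finger_gap: 0.0296
grasp_force: 30.0
t 4.6 now-axes d [-0.0024  0.0014  0.0035] rot [-0.0056 -0.0005  0.0008] after-rot d [-0.0024  0.0013  0.0035] F [-5.1  0.9  4.4] q7 0.25
```

```bash
echo '[{"sz":-0.01},{"sz":-0.03},{"sz":-0.04},{"sz":-0.04},{"sz":-0.03},{}]' > mv.in && python3 jog.py mv.in; python3 go.py 0.497 -0.313 0.03 0.16
```

```text
clock: 5.2
tcp_pos: [0.5779, -0.0251, 0.3543]
tool_rot: [2.177, 2.259, 0.008]
force: [1.0, -0.2, -3.6]
finger_gap: 0.0296
grasp_force: 30.0
t 5.2 now-axes d [-0.2849 -0.0936  0.3236] rot [ 6.800e-03 -1.000e-04 -1.232e-01] after-rot d [-0.2713 -0.1257  0.3243] F [ 1.  -0.2 -3.6] q7 0.17
```

```bash
echo '[{"sx":-0.03,"sy":-0.01},{"sx":-0.036,"sy":-0.012},{"sx":-0.036,"sy":-0.012},{"sx":-0.036,"sy":-0.012},{"sx":-0.036,"sy":-0.012},{"sx":-0.036,"sy":-0.012},{"sx":-0.036,"sy":-0.012},{"sx":-0.036,"sy":-0.012},{"drx":0.006,"drz":-0.12},{}]' > mv.in && python3 jog.py mv.in; python3 go.py 0.497 -0.313 0.03 0.16
python3 - <<'E'
from station import manip
import cv2,pickle
s=manip.sense();c=manip.read_camera('wrist');pickle.dump((s,c),open('wrist2.pkl','wb'));cv2.imwrite('pics/wrist2.png',c['image'][:,:,::-1])
E
```

```text
clock: 6.2
tcp_pos: [0.4909, -0.3107, 0.3483]
tool_rot: [-2.038, -2.381, 0.011]
force: [0.8, 0.4, -3.5]
finger_gap: 0.0301
grasp_force: 30.0
t 6.2 now-axes d [-0.0037  0.0091  0.3182] rot [-0.0105 -0.0015 -0.0051] after-rot d [-0.0033  0.0057  0.3183] F [ 0.8  0.4 -3.5] q7 0.85
```

View pics/wrist2.png

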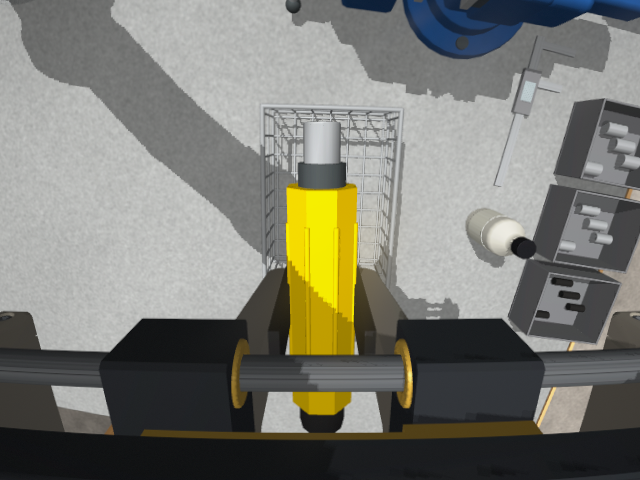

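The basket's far rim runs from (265,105) to (402,107), parallel to the held housing at x of about 322. Now I work out the rim centre.

Run:
```python
from h import *
s,c=pickle.load(open('wrist2.pkl','rb'))
a,b=[atz(ray(c,uv,s),.09) for uv in [(264,106),(402,108)]]
print(a,b); u=(b-a)/np.linalg.norm(b-a); print(np.arctan2(u[1],u[0]), np.linalg.norm(b-a)); m=(a+b)/2; print('centre',m-0.1115*np.array([-u[1],u[0],0]))
```

```text
[ 0.40579014 -0.21149391  0.09      ] [ 0.56483894 -0.18890874  0.09      ]
0.1410584393895869 0.16064435992888504
centre [ 0.50099045 -0.31059388  0.09      ]
```

```bash
echo '[{"sy":0.01,"drx":-0.008},{"sz":0.04},{"sz":0.045},{"sz":0.045},{"sz":0.045},{"sz":0.045},{"sz":0.04},{"sz":0.03},{"sz":0.015},{}]' > mv.in && python3 jog.py mv.in; python3 go.py 0.5 -0.311 0.03 0.155
```

```text
clock: 7.25
tcp_pos: [0.5009, -0.3066, 0.0427]
tool_rot: [-2.037, -2.386, 0.002]
force: [-0.4, 0.6, -2.0]
finger_gap: 0.0298
grasp_force: 30.0
t 7.25 now-axes d [-0.0042 -0.0015  0.0127] rot [-0.0039 -0.0028  0.0027] after-rot d [-0.0042 -0.0015  0.0127] F [-0.4  0.6 -2. ] q7 1.07
```

Lower a little more and release.

```bash
echo '[{"sz":0.012},{}]' > mv.in && python3 jog.py mv.in >/dev/null; echo '[{},{},{},{},{}]' > mv.in && python3 jog.py mv.in 0.07; echo '[{"sz":-0.03},{"sz":-0.045},{"sz":-0.045},{"sz":-0.045},{"sz":-0.045},{"sz":-0.045},{"sz":-0.045},{"sz":-0.04},{}]' > mv.in && python3 jog.py mv.in; python3 go.py 0.588 0.282 0.3 -0.275
```

```text
clock: 7.95
tcp_pos: [0.5015, -0.3083, 0.0332]
tool_rot: [-2.04, -2.388, -0.0]
force: [0.4, 0.7, -0.6]
finger_gap: 0.0676
grasp_force: 0.0
clock: 8.85
tcp_pos: [0.5032, -0.3103, 0.3787]
tool_rot: [2.035, 2.382, 0.005]
force: [-0.3, -0.6, 0.2]
finger_gap: 0.0701
grasp_force: 0.0
t 8.85 now-axes d [0.5722 0.1755 0.0775] rot [0.0088 0.0027 0.4316] after-rot d [ 0.5931 -0.0792  0.0787] F [-0.3 -0.6  0.2] q7 0.84
```

```bash
echo '[{"sx":0.041,"sy":0.0125},{"sx":0.041,"sy":0.0125},{"sx":0.041,"sy":0.0125},{"sx":0.041,"sy":0.0125},{"sx":0.041,"sy":0.0125},{"sx":0.041,"sy":0.0125},{"sx":0.041,"sy":0.0125},{"sx":0.041,"sy":0.0125},{"sx":0.041,"sy":0.0125},{"sx":0.041,"sy":0.0125}]' > mv.in && python3 jog.py mv.in 0.092 >/dev/null; echo '[{"sx":0.041,"sy":0.0125},{"sx":0.041,"sy":0.0125},{"sx":0.041,"sy":0.0125},{"sx":0.039,"sy":0.0125},{"sz":0.02,"drz":0.144},{"sz":0.03,"drz":0.144},{"sz":0.03,"drx":0.008,"drz":0.144},{}]' > mv.in && python3 jog.py mv.in; python3 go.py 0.588 0.282 0.3 -0.275
python3 - <<'E'
from station import manip
import cv2,pickle
s=manip.sense();c=manip.read_camera('wrist');pickle.dump((s,c),open('wrist3.pkl','wb'));cv2.imwrite('pics/wrist3.png',c['image'][:,:,::-1])
E
```

```text
clock: 10.65
tcp_pos: [0.5823, 0.283, 0.2878]
tool_rot: [-2.499, -1.89, 0.024]
force: [0.4, -0.7, -0.3]
finger_gap: 0.0919
grasp_force: 0.0
t 10.65 now-axes d [ 0.0005  0.0056 -0.0123] rot [-0.0153  0.0075 -0.0007] after-rot d [ 0.0006  0.0057 -0.0122] F [ 0.4 -0.7 -0.3] q7 -0.59
```

View pics/wrist3.png

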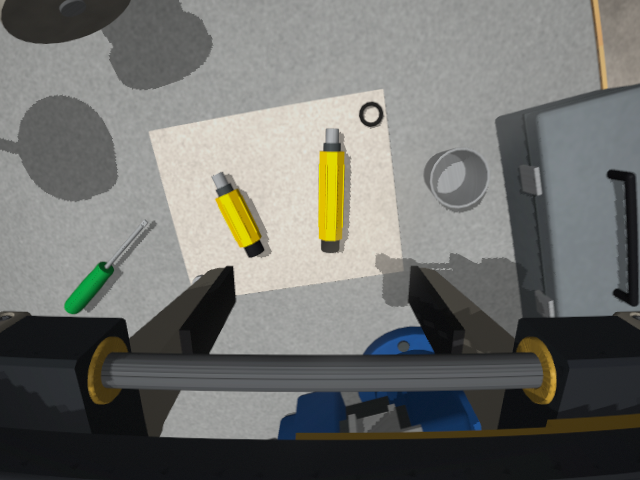

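The wrist view shows the spare upright in the picture. Its nose tip is at (332,129), the sleeve runs from (332,151) to (330.5,241), and the cap end is at (330,251). The stub is well clear at (240,217), about 100 mm away.

Run:
```python
from h import *
np.set_printoptions(precision=4,suppress=True)
s,c=pickle.load(open('wrist3.pkl','rb'));t=pickle.load(open('top0.pkl','rb'))
W={'nose':(332.5,129),'sN':(332,151),'sC':(330.7,241),'cap':(330.3,251)};T={'nose':(193.25,227.5),'sN':(201,229.5),'sC':(237.75,241.25),'cap':(244.5,242.75)}
for k in W: print(k,atz(ray(c,W[k],s),.018),tri(ray(c,W[k],s),ray(t,T[k])))
```

```text
nose [0.6141 0.3603 0.018 ] (array([0.6129, 0.3615, 0.002 ]), [np.float64(1.9), np.float64(1.9)])
sN [0.6066 0.3353 0.018 ] (array([0.6053, 0.3359, 0.0123]), [np.float64(1.6), np.float64(1.6)])
sC [0.5744 0.2247 0.018 ] (array([0.5731, 0.2264, 0.0207]), [np.float64(1.7), np.float64(1.7)])
cap [0.5702 0.2115 0.018 ] (array([0.5696, 0.2093, 0.011 ]), [np.float64(0.0), np.float64(0.0)])
```

```bash
echo '[{"sy":0.007,"drx":-0.012,"dry":0.006,"drz":-0.004},{"sz":0.04},{"sz":0.045},{"sz":0.045},{"sz":0.045},{"sz":0.04},{"sz":0.02},{},{}]' > mv.in && python3 jog.py mv.in 0.07; python3 go.py 0.589 0.2815 0.007 -0.282
```

```text
clock: 11.6
tcp_pos: [0.5945, 0.2836, 0.0598]
tool_rot: [-2.5, -1.902, -0.015]
force: [0.5, 0.4, 0.4]
finger_gap: 0.0699
grasp_force: 0.0
t 11.6 now-axes d [-0.0039 -0.005   0.0528] rot [ 0.0052 -0.0079  0.0118] after-rot d [-0.0035 -0.0047  0.0528] F [0.5 0.4 0.4] q7 -0.48
```

```bash
echo '[{"sx":-0.004,"sy":-0.005,"sz":0.02,"drx":0.005,"dry":-0.008,"drz":0.012},{"sz":0.02},{},{}]' > mv.in && python3 jog.py mv.in 0.07; python3 go.py 0.589 0.2815 0.007 -0.282
python3 - <<'E'
from station import manip
import cv2,pickle
s=manip.sense();c=manip.read_camera('wrist');pickle.dump((s,c),open('wrist4.pkl','wb'));cv2.imwrite('pics/wrist4.png',c['image'][:,:,::-1])
E
```

```text
clock: 12.0
tcp_pos: [0.5873, 0.2809, 0.0187]
tool_rot: [-2.512, -1.886, 0.003]
force: [-0.1, 0.1, -0.6]
finger_gap: 0.0702
grasp_force: 0.0
t 12.0 now-axes d [0.001  0.0015 0.0117] rot [-0.0014  0.0016 -0.0009] after-rot d [0.001  0.0015 0.0117] F [-0.1  0.1 -0.6] q7 -0.47
```

View pics/wrist4.png

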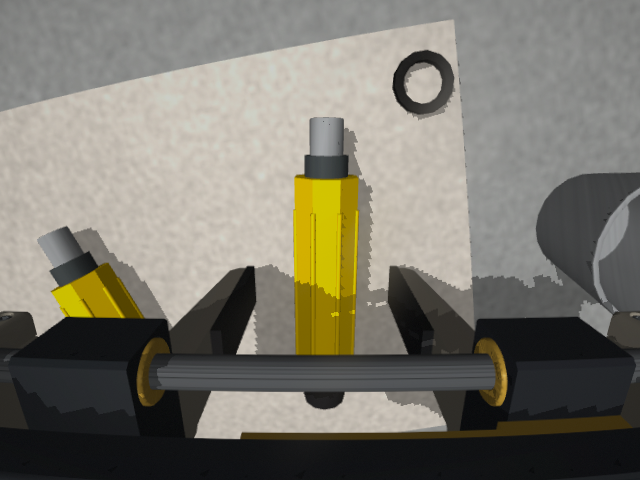

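The spare is between the fingers at x of about 326, with the finger centre at about 322, so roughly 2 mm off and parallel. I correct that, lower and close.

```bash
echo '[{"sx":0.001,"sy":0.002,"sz":0.008},{"sz":0.002},{},{}]' > mv.in && python3 jog.py mv.in 0.07; python3 go.py 0.589 0.2815 0.007 -0.282
```

```text
clock: 12.45
tcp_pos: [0.5891, 0.2811, 0.008]
tool_rot: [-2.512, -1.886, 0.005]
force: [0.9, -0.3, -0.3]
finger_gap: 0.0699
grasp_force: 0.0
t 12.45 now-axes d [ 0.0003 -0.0002  0.001 ] rot [-0.0021  0.0023 -0.0011] after-rot d [ 0.0003 -0.0002  0.001 ] F [ 0.9 -0.3 -0.3] q7 -0.46
```

```bash
echo '[{},{},{},{},{},{},{}]' > mv.in && python3 jog.py mv.in 0; echo '[{"sz":-0.005},{"sz":-0.02},{"sz":-0.045},{"sz":-0.045},{"sz":-0.045},{"sz":-0.045},{"sz":-0.045},{"sz":-0.04},{},{}]' > mv.in && python3 jog.py mv.in; python3 go.py 0.573 -0.0245 0.3 0.036
python3 - <<'E'
from station import manip
import cv2,pickle
s=manip.sense();c=manip.read_camera('wrist');pickle.dump((s,c),open('wrist5.pkl','wb'));cv2.imwrite('pics/wrist5.png',c['image'][:,:,::-1])
E
```

```text
clock: 13.15
tcp_pos: [0.5891, 0.2811, 0.008]
tool_rot: [-2.512, -1.886, 0.005]
force: [-0.0, -0.1, 0.8]
finger_gap: 0.0296
grasp_force: 30.0
clock: 14.15
tcp_pos: [0.5896, 0.2815, 0.2984]
tool_rot: [-2.512, -1.885, 0.004]
force: [-0.3, 0.2, -2.0]
finger_gap: 0.0301
grasp_force: 30.0
t 14.15 now-axes d [-0.2985  0.0696 -0.0014] rot [-0.0022  0.001  -0.3192] after-rot d [-0.3052 -0.0276 -0.0016] F [-0.3  0.2 -2. ] q7 -0.59
```

View pics/wrist5.png

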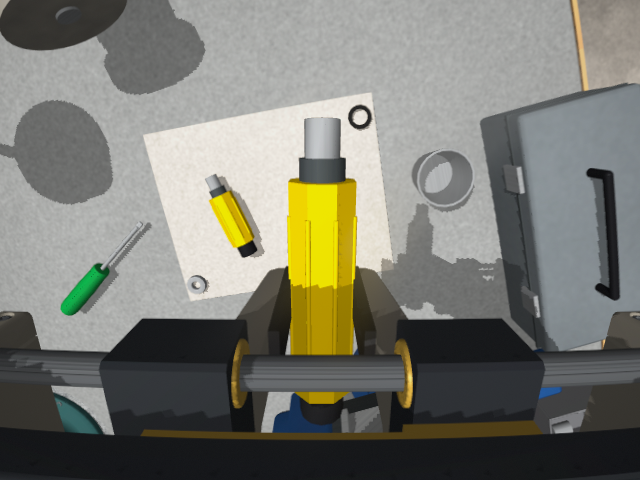

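The spare is held straight, with its nose tip at (322,118) and sleeve end at (322,181). Now the axial offset in the tool frame, with the reject's for comparison.

Run:
```python
from h import *
for f,uv,off in [('wrist5',(322,118),.011),('wrist2',(322,122),.0155)]:
    s,c=pickle.load(open(f+'.pkl','rb')); s=dict(s,tcp_pos=np.zeros(3),tool_rot=np.zeros(3))
    for dz in (0,.008): # tip seen between axis height and top rim
        p=atz(ray(c,uv,s),-off-dz*1.0); print(f,p,'mid at tool x',p[0]-.082)
```

```text
wrist5 [ 0.08346479  0.00019239 -0.011     ] mid at tool x 0.0014647907020039763
wrist5 [ 0.08305428  0.00016809 -0.019     ] mid at tool x 0.0010542784792763188
wrist2 [ 0.08152449  0.00057983 -0.0155    ] mid at tool x -0.0004755064408090426
wrist2 [ 0.0812051   0.00055317 -0.0235    ] mid at tool x -0.000794899539551655
```

```bash
echo '[{"sx":-0.03,"sy":0.007},{"sx":-0.043,"sy":0.01},{"sx":-0.043,"sy":0.01},{"sx":-0.043,"sy":0.01},{"sx":-0.043,"sy":0.01},{"sx":-0.043,"sy":0.01,"drz":-0.1},{"sx":-0.036,"sy":0.012,"drz":-0.11},{"sx":-0.014,"sy":0.004,"drz":-0.11},{},{}]' > mv.in && python3 jog.py mv.in; python3 go.py 0.573 -0.026 0.24 0.036
```

```text
clock: 15.2
tcp_pos: [0.5834, -0.0205, 0.2967]
tool_rot: [-2.18, -2.257, 0.008]
force: [-0.5, -0.1, -2.0]
finger_gap: 0.0302
grasp_force: 30.0
t 15.2 now-axes d [-0.0051 -0.0103  0.0568] rot [-0.0059  0.001  -0.0015] after-rot d [-0.0051 -0.0106  0.0567] F [-0.5 -0.1 -2. ] q7 0.18
```

```bash
echo '[{"sx":-0.005,"sy":-0.0105,"sz":0.015,"drx":-0.005,"drz":-0.001},{"sz":0.02},{"sz":0.02},{},{},{}]' > mv.in && python3 jog.py mv.in; python3 go.py 0.573 -0.026 0.205 0.036
python3 - <<'E'
from station import manip
import cv2,pickle
c=manip.read_camera('scene');pickle.dump(c,open('scene6.pkl','wb'));i=c['image'][170:290,240:400,::-1];cv2.imwrite('pics/scene6.png',cv2.resize(i,None,fx=5,fy=5,interpolation=cv2.INTER_CUBIC))
E
```

```text
clock: 15.8
tcp_pos: [0.5747, -0.026, 0.2443]
tool_rot: [2.176, 2.262, 0.002]
force: [-0.3, 0.7, -2.0]
finger_gap: 0.0299
grasp_force: 30.0
t 15.8 now-axes d [ 0.0001 -0.0018  0.0393] rot [0.0035 0.0014 0.0027] after-rot d [ 0.     -0.0017  0.0393] F [-0.3  0.7 -2. ] q7 0.21
```

View pics/scene6.png

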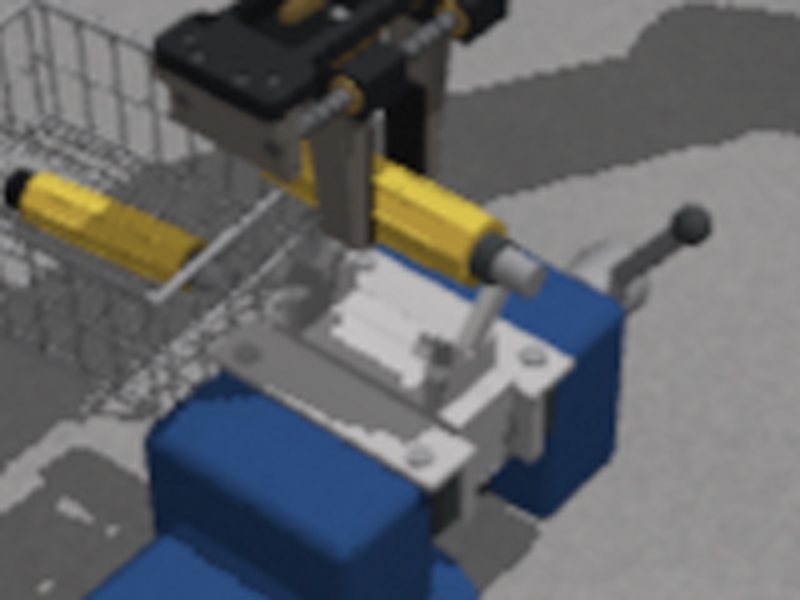

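The spare hangs level above the notches at about (450,235), with its nose towards +y. The reject lies in the basket at (110,230). I lower gently.

```bash
echo '[{"sy":-0.0015,"sz":0.015,"drx":0.003,"dry":0.001,"drz":0.002},{"sz":0.012},{"sz":0.004},{},{}]' > mv.in && python3 jog.py mv.in; python3 go.py 0.573 -0.026 0.205 0.036;  echo '[{"sz":0.001},{"sz":0.001},{"sz":0.001},{}]' > mv.in && python3 jog.py mv.in;python3 go.py 0.573 -0.026 0.205 0.036
```

```text
clock: 16.35
tcp_pos: [0.5727, -0.0271, 0.2124]
tool_rot: [-2.181, -2.261, 0.002]
force: [0.2, -0.0, -2.3]
finger_gap: 0.0295
grasp_force: 30.0
t 16.35 now-axes d [0.0011 0.0003 0.0074] rot [-0.0008  0.0007 -0.0003] after-rot d [0.0011 0.0003 0.0074] F [ 0.2 -0.  -2.3] q7 0.23
clock: 16.75
tcp_pos: [0.5725, -0.0269, 0.2094]
tool_rot: [-2.181, -2.261, 0.001]
force: [0.0, 0.8, -1.1]
finger_gap: 0.0298
grasp_force: 30.0
t 16.75 now-axes d [0.0009 0.0005 0.0044] rot [-0.0008  0.0005 -0.0001] after-rot d [0.0009 0.0005 0.0044] F [ 0.   0.8 -1.1] q7 0.24
```

```bash
for i in 1 2 3; do echo '[{"sx":0.0003,"sz":0.0015},{}]' > mv.in && python3 jog.py mv.in | grep -E 'pos|^force'; done; echo '[{},{}]' > mv.in && python3 jog.py mv.in
```

```text
tcp_pos: [0.5724, -0.0266, 0.2078]
force: [-0.5, 0.1, -1.7]
tcp_pos: [0.5726, -0.0263, 0.2064]
force: [-1.2, -0.3, -2.2]
tcp_pos: [0.5734, -0.0261, 0.2054]
force: [1.6, -0.5, -0.3]
clock: 17.55
tcp_pos: [0.5733, -0.0262, 0.2053]
tool_rot: [2.18, 2.26, 0.0]
force: [2.4, -0.5, 0.1]
finger_gap: 0.0298
grasp_force: 30.0
```

```bash
for i in 1 2; do echo '[{"sy":0.0005,"sz":0.0008},{},{}]' > mv.in && python3 jog.py mv.in | grep -E 'pos|^force'; done
```

```text
tcp_pos: [0.5736, -0.0262, 0.205]
force: [1.4, 0.7, 5.7]
tcp_pos: [0.5737, -0.0261, 0.2049]
force: [-2.6, 0.3, 11.6]
```

Seated: the upward force is 12 N and z has stopped at 0.205. I release and rise straight up.

```bash
echo '[{},{},{},{},{},{}]' > mv.in && python3 jog.py mv.in 0.07; echo '[{"sz":-0.01},{"sz":-0.03},{"sz":-0.04},{"sz":-0.045},{"sz":-0.045},{},{}]' > mv.in && python3 jog.py mv.in
python3 - <<'E'
from station import manip
import cv2,pickle,numpy as np
s=manip.sense();c=manip.read_camera('wrist');pickle.dump((s,c),open('wrist7.pkl','wb'));a=c['image'][90:310,200:450,::-1]
b=manip.read_camera('scene')['image'][170:290,240:400,::-1]
cv2.imwrite('pics/end.png',np.hstack([cv2.resize(a,(400,352)),cv2.resize(b,(400,352))]))
E
```

```text
clock: 18.75
tcp_pos: [0.5734, -0.026, 0.2032]
tool_rot: [-2.181, -2.261, 0.002]
force: [0.0, 0.5, -0.7]
finger_gap: 0.0698
grasp_force: 0.0
clock: 19.45
tcp_pos: [0.5739, -0.0261, 0.3748]
tool_rot: [2.18, 2.26, 0.002]
force: [-0.3, 0.3, -0.3]
finger_gap: 0.07
grasp_force: 0.0
```

View pics/end.png

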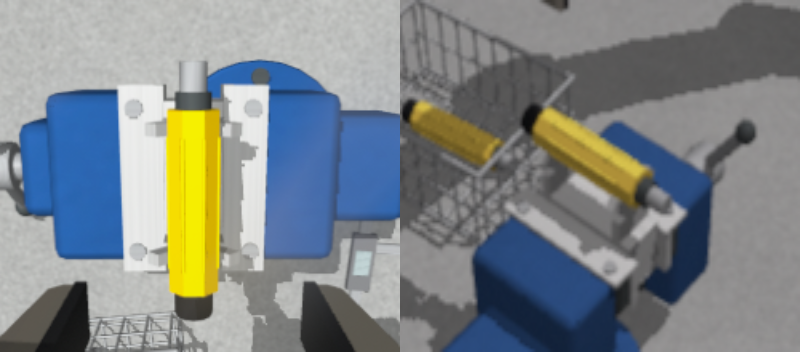

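The spare lies in both notches with its nose to +y, and the reject lies in the basket. Last, a numeric check of the centring.

Run:
```python
from h import *
np.set_printoptions(precision=4,suppress=True)
s,c=pickle.load(open('wrist7.pkl','rb'))
g=lambda x,y,z: atz(ray(c,(200+x*.625,90+y*.625),s),z)
n,k=g(193.5,62,.215),g(193.5,317,.215); print('nose',n,'cap',k,'mid by nose',n[1]-.082,'by cap',k[1]+.073, 'sleeve',g(193,109,.22),g(193,295,.22))
J=[g(*p,.164) for p in [(118,86),(123,271),(270,84),(264,269)]]; print(np.array(J),'jaw mid',np.mean(J,axis=0))
```

```text
nose [0.5714 0.0566 0.215 ] cap [ 0.5768 -0.0997  0.215 ] mid by nose -0.02541956262591502 by cap -0.026652184864558462 sleeve [0.572  0.0306 0.22  ] [ 0.5759 -0.0826  0.22  ]
[[ 0.5221  0.0407  0.164 ]
 [ 0.5258 -0.0885  0.164 ]
 [ 0.6225  0.0456  0.164 ]
 [ 0.6271 -0.0836  0.164 ]] jaw mid [ 0.5744 -0.0214  0.164 ]
```

```bash
python3 -c "
from station import manip
print(manip.hand_in())"
```

```text
the job is handed in; nothing more can be done
None
```

The failed housing is in the basket. The full-length spare lies released in both notches with its nose to the vice's +y, measured within about 5 mm of centre along the notches. I handed the job in after about 20 s of robot time; no verdict was shown.

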